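# Put the spool winder in its fast gear and start it

### The job

Set the spool winder to its fast gear: push the blue selector lever past its first detent and all the way home to the second stop, at the green marks, then press the green start button on the grey control box fully down and let it go. Leave the red stop button alone, press start only once the lever is home, and leave the control box and everything else on the bench where they are; nothing has to be picked up.

Things in the scene. Friction and masses are not known exactly. Their poses are not given: they have to be found in the camera images.
- winder: spool winder fixed to the table. Origin: on the table under the middle of its aluminium gearbox, 110 mm (x) by 200 mm (y), top at 93 mm. A yellow 136 mm spool stands on edge at the +y end (120 to 185 mm from the origin in y, top at 153 mm); a motor, lower than the gearbox, is on the +x side. The selector lever slides along +y, towards the spool, at x = 0 on the gearbox top.
- selector (a joint): lever travel in m, along the winder's +y: 0 = off (white marks; starts at 0 to 0.012), 0.040 = first detent (yellow marks), 0.080 = second stop (green marks), a hard end stop. It takes about 5 to 7 N to push it into the first detent, again out of it, and over a last hump at 0.072 (past about 0.075 it snaps home by itself); 1 to 2 N elsewhere. It stays where left.
- selector_knob (a point): centre of the lever's blue upright knob, 22 mm across, 40 mm tall (104 to 144 mm above the table, this point at 124 mm), on a 10 mm steel stem
- control_box: loose cordless grey control box lying on the table, 70 mm (x) by 140 mm (y), 38 mm tall, about 0.7 kg, on rubber feet, with the green start button 38 mm towards its +y and the red stop button 38 mm towards its -y. Origin: centre of its underside. It changes places with the red meter from run to run.
- start_button (a joint): travel of the green start button, m: 0 = released, 0.006 = fully down; sprung, about 1.5 N to begin and 5 N fully down, straight down
- start_button_top (a point): centre of the top face of the green start button, 28 mm across, 60 mm above the table when released, 10 mm above its black 44 mm housing ring
- stop_button (a joint): travel of the red stop button, m: 0 = released, 0.006 = fully down
- stop_button_top (a point): centre of the top face of the red stop button, 28 mm across, of the same build and height as the start button
- meter: red hand meter lying flat, 70 x 130 x 42 mm, with a black dial and a small display; a bystander. Origin: centre of its underside.
- pot: white screw-top pot, 44 mm across, 72 mm tall; a bystander. Origin: centre of its underside.
- glue_stick: orange glue stick standing upright, 28 mm across, 85 mm tall; a bystander. Origin: centre of its underside.
- sprayer: clear spray bottle with an orange head, 68 mm across, 176 mm tall; a bystander. Origin: centre of its underside.
- spare_spool: black spool of yellow filament lying flat, 140 mm across, 55 mm tall; a bystander. Origin: centre of its underside.
- screwdriver: screwdriver lying on the table, 190 mm long; a bystander. Origin: at mid-length, on the underside.
- printed_gear: small yellow printed gear, 59 mm across, 22 mm tall; a bystander. Origin: centre of its underside.
Things that resemble listed ones, but are neither listed nor needed, are in the scene too. Leave any pink or turquoise look-alike of the control_box alone.

How it is judged:
By the outcome, as a careful person would: the job done as asked, in the order asked, and still so for the second after the job is handed in, with the robot touching nothing.
It also fails if it takes over 37 s, if anything falls off the work surface, if the arm or the gripper's body presses on something with over 40 N, if the wrist force passes 120 N, or if a joint passes its speed limit or range.

### The arm

A 6-joint arm with a two-finger parallel gripper is mounted at the origin on the work surface. World frame = base frame: x ahead of the robot, y to its left, z up, the work surface at z = 0. Lengths are in mm, angles in rad, forces in N, time in s.
With the tool pointing down it reaches from about 300 to 875 mm from the base axis. Payload 4.2 kg.
Tool frame: the origin (TCP) lies midway between the tips of the shut fingers; the grasp point (between the pads) lies 19 mm behind it; x points along the fingers, y is the direction in which the jaws open and shut, and the axes are right-handed (so a half turn about x gives the same grasp; the last joint's range is limited). The gripper opens to 85 mm and grips with 20 to 120 N. Pads are 22 mm wide; open, the fingers measure 114 mm over their backs; the gripper's body (76 mm by 85 mm) begins 54 mm behind the grasp point. The pads swing forward as they close: fully open they stand 13 mm farther back than shut.
Start: joints at [-1.331, 0.32, 1.565, -0, 1.257, -0.02], TCP at [147.712, -555.718, 231.338] pointing down, gripper open.
Joint ranges: [-3.11, 3.11], [-0.84, 2.01], [0.21, 2.61], [-1.34, 4.49], [0.05, 2.63], [-2.56, 2.56]. Speed limits (rad/s): [2.57, 2.57, 3.14, 3.14, 3.14, 3.14].

### API

Orientations are given as [roll, pitch, yaw] about the fixed x, y, z axes, in that order (R = Rz(yaw) Ry(pitch) Rx(roll)).
In Python, from workcell import bot gives the robot as it stands. Calls block until the motion is done:
- bot.move_pose(position, orientation): joint-space move of the TCP to a pose.
- bot.move_linear(position, ori=None, rate=150): straight line of the TCP; ori=None keeps the orientation; rate is the mean speed in mm/s.
- bot.goto_joints(angles): joint-space move.
- bot.let_go() and bot.gripper_close(squeeze=None): open the fingers fully, or close them until they stop; squeeze is the grip in N (None keeps the last).
- bot.pause(seconds).
- bot.ik(position, orientation): joint angles nearest the present ones, or None.
- bot.observe(): the state.
- bot.grab_frame(name): name is "side" or "top" or "wrist"; returns the picture (480x640x3 uint8, red, green, blue); there is no depth.
- bot.calibration(name): a dict with "fx", "fy", "cx", "cy" (pixels), "camera_from_world" (4x4, takes a point from world to camera coordinates); the wrist camera has in their place "tool_from_camera" (4x4, takes a point from camera to tool coordinates, whose origin is the TCP and whose axes are the tool frame's). Camera axes: x right, y down, z forward; pixel columns grow to the right and rows downward; lengths in mm; the calibration is good to about 2 mm. A picture is of the moment at which its call begins: read the wrist's pose just before it. calibration takes no time and is no camera call.
A pose or a line that the arm cannot do raises bot.Unreachable and nothing moves.
- bot.sign_off(): hands the job in, once; it reports no verdict.
The state is a dict: "time_s": time; "q": joint angles; "joint_velocities": joint speeds; "tau": joint torques, N m; "tcp_pos": TCP position; "ee_rot": TCP orientation; "contact_force": force on the tool from outside, world axes, zero at the start; "wrist_torque": the same for the moment, N m; "gripper_width": opening from 0.0 (shut) to 1.0 (fully open).
Only numpy, scipy, OpenCV 4.12 (cv2) and the standard library are available. Lean on these libraries where they do the work, as an engineer would, in place of code of your own. Each camera call takes 0.05 s, during which the arm holds its last target.

## Working session

There is one attempt and no reset: what is moved stays moved. The work goes in short steps, each a Python script; the robot and the scene stay as the last script left them, time stands still between calls to the robot, and variables do not carry over. Pictures are saved under pics/ and viewed, and the job is handed in when it is done.

```bash
mkdir -p pics
python3 - <<'E'
from workcell import bot
import cv2,json,numpy as np
for n in("top","side"):
    cv2.imwrite(f"pics/{n}0.png",bot.grab_frame(n)[:,:,::-1])
    c=bot.calibration(n);print(n,{k:np.round(v,4).tolist() for k,v in c.items()})
print(np.round(bot.calibration("wrist")["tool_from_camera"],3).tolist())
s=bot.observe();print(s["time_s"],s["tcp_pos"],s["ee_rot"],s["contact_force"])
E
```

```text
top {'fx': 550.0741, 'fy': 550.0741, 'cx': 318.9197, 'cy': 237.7745, 'camera_from_world': [[0.0024, -1.0, -0.003, 131.6392], [-0.9775, -0.0018, -0.2108, 483.6611], [0.2108, 0.0035, -0.9775, 1406.9034], [0.0, 0.0, 0.0, 1.0]]}
side {'fx': 464.3199, 'fy': 464.3199, 'cx': 321.0742, 'cy': 239.6409, 'camera_from_world': [[-0.9928, -0.1194, 0.001, 470.6013], [-0.0893, 0.7371, -0.6698, 40.9554], [0.0792, -0.6651, -0.7425, 1375.9365], [0.0, 0.0, 0.0, 1.0]]}
[[0.0, -0.274, 0.962, -143.788], [1.0, -0.001, -0.0, -0.948], [0.001, 0.962, 0.274, -68.3], [0.0, 0.0, 0.0, 1.0]]
0.1 [ 147.6108946  -555.2990209   230.54752416] [-1.58321987  1.56917694  1.81814752] [0.0321647  0.35272112 0.39343325]
```

View pics/top0.png

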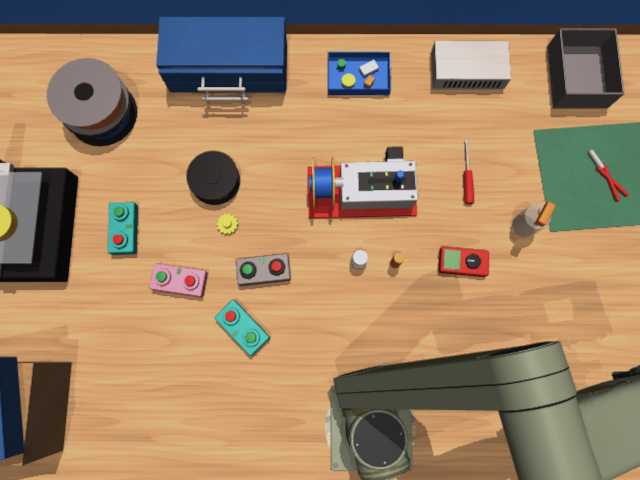

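View pics/side0.png

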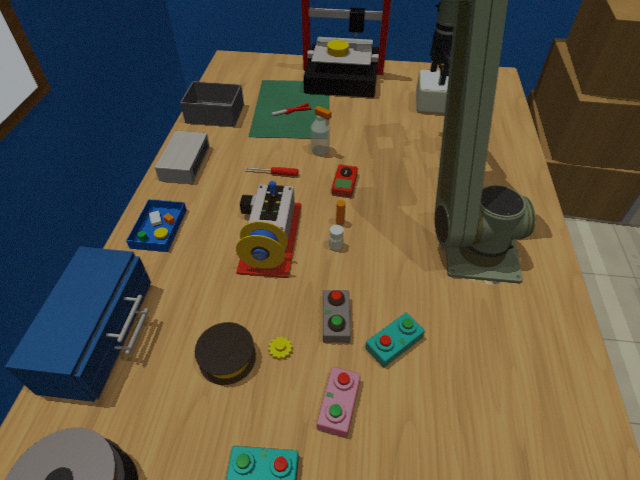

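The grey control box is at top (263,269), with green at (248,269) and red at (277,267). The pink box at (178,280) and the turquoise boxes at (122,228) and (242,327) are look-alikes. Grey fits the description, with green on its +y (left) side. The blue knob is at about top (399,177). I'll confirm both in crops.

Run:
```python
import cv2,numpy as np
t=cv2.imread("pics/top0.png");s=cv2.imread("pics/side0.png")
a=cv2.resize(t[140:225,300:425],(400,272),interpolation=cv2.INTER_CUBIC)
b=cv2.resize(t[245:295,225:300],(400,267),interpolation=cv2.INTER_CUBIC)
c=cv2.resize(s[170:280,230:310],(400,550),interpolation=cv2.INTER_CUBIC)
cv2.imwrite("pics/crop0.png",np.hstack([np.vstack([a,b]),c[:539]]))
def blob(im,x0,x1,y0,y1,lo,hi):
    h=cv2.cvtColor(im,cv2.COLOR_BGR2HSV)[y0:y1,x0:x1]
    m=cv2.inRange(h,lo,hi);n,l,st,ce=cv2.connectedComponentsWithStats(m)
    return [(st[i][:5]+[x0,y0,0,0,0],ce[i]+[x0,y0]) for i in range(1,n) if st[i][4]>15]
for nm,im,k,g,r in(("top",t,(385,412,160,195),(236,262,255,282),(265,290,255,282)),("side",s,(260,285,172,205),(322,352,308,338),(322,352,285,308))):
    print(nm,"knob",blob(im,*k,(100,120,50),(125,255,255)))
    print("green",blob(im,*g,(45,120,40),(85,255,255)))
    print("red",blob(im,*r,(0,150,90),(8,255,255)),blob(im,*r,(172,150,90),(180,255,255)))
```

```text
top knob [(array([395, 171,  10,  11,  78]), array([399.19230769, 175.88461538]))]
green [(array([242, 264,  11,  11,  92]), array([247.02173913, 269.05434783]))]
red [(array([271, 261,  11,  11,  94]), array([276.04255319, 265.80851064]))] []
side knob [(array([269, 181,   7,  13,  74]), array([272.09459459, 187.08108108]))]
green [(array([331, 316,  12,  10,  95]), array([336.27368421, 320.30526316]))]
red [(array([331, 291,  11,   9,  79]), array([335.87341772, 294.78481013]))] []
```

View pics/crop0.png

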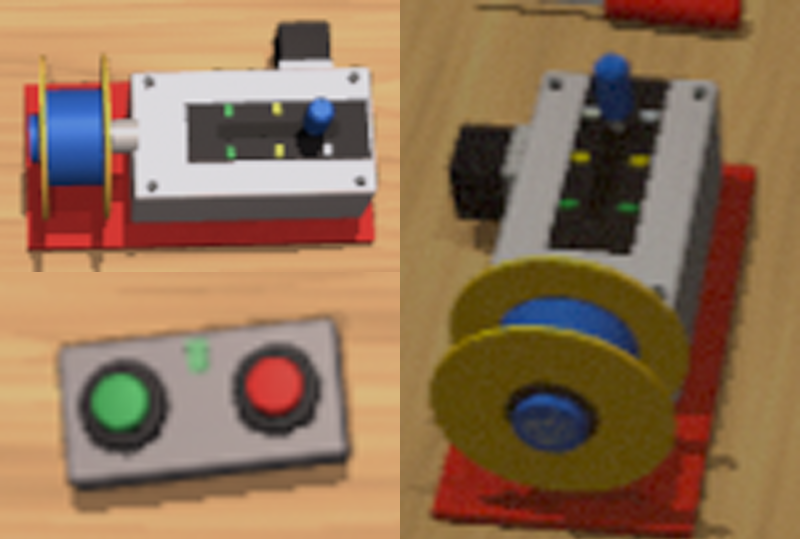

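```bash
cat > h.py <<'E'
import numpy as np
from workcell import bot
def ray(n,u,v,z):
    c=bot.calibration(n);T=c["camera_from_world"];R=T[:3,:3];o=-R.T@T[:3,3]
    d=R.T@np.array([(u-c["cx"])/c["fx"],(v-c["cy"])/c["fy"],1]);return np.round(o+d*(z-o[2])/d[2],1)
E
python3 - <<'E'
from h import *
print("knob",ray("top",399.2,176,126),ray("side",272.1,187.1,124))
print("green",ray("top",247,269.05,60),ray("side",336.3,320.3,60))
print("red",ray("top",276,265.8,60),ray("side",335.9,294.8,60))
for n,l in dict(scr=[(149,82),(353,78),(152,186),(360,181)],green=[(229,110),(231,152)],yel=[(277,109),(280,150)],wh=[(327,149)]).items():
    print(n,[ray("top",300+x/3.2-.35,140+y/3.2-.35,93)[:2].tolist() for x,y in l])
sx,sy=5,5
for n,l in dict(scr=[(553,85),(699,93),(658,290)],green=[(568,203),(627,207)],yel=[(580,157),(638,160)],wh=[(592,113),(649,116)]).items():
    print("side",n,[ray("side",230+(x-400)/5-.4,170+y/5-.4,93)[:2].tolist() for x,y in l])
E
```

```text
knob [630.5 -73.9 126. ] [631.  -79.3 124. ]
green [397.9 319.8  60. ] [397.7 318.4  60. ]
red [406.6 244.4  60. ] [406.3 242.   60. ]
scr [[671.1, 60.7], [674.9, -108.3], [581.6, 58.9], [586.2, -111.1]]
green [[646.9, -5.1], [610.7, -6.1]]
yel [[647.8, -44.7], [612.5, -46.4]]
wh [[613.4, -85.0]]
side scr [[676.9, -111.3], [586.1, -114.9], [581.7, 53.1]]
side green [[646.6, -10.1], [611.6, -10.9]]
side yel [[647.5, -49.6], [612.5, -51.2]]
side wh [[648.0, -89.0], [612.9, -90.5]]
```

```bash
cat >> h.py <<'E'
ORI=[0,np.pi/2,-np.pi/2+0.022]
def st(tag=""):
    s=bot.observe();print(tag,round(s["time_s"],2),np.round(s["tcp_pos"],1),"F",np.round(s["contact_force"],1),"w",round(s["gripper_width"],2),flush=True);return s
E
python3 - <<'E'
from h import *
import cv2
bot.gripper_close(20);st("closed")
bot.move_pose([634,-140,260],ORI);st("above")
print(bot.observe()["ee_rot"])
bot.move_linear([633,-135,114],rate=150);st("down")
bot.pause(.1);st()
cv2.imwrite("pics/side1.png",bot.grab_frame("side")[:,:,::-1][130:330,180:400].repeat(3,0).repeat(3,1))
cv2.imwrite("pics/top1.png",bot.grab_frame("top")[:,:,::-1][100:250,280:480].repeat(4,0).repeat(4,1))
E
```

```text
closed 0.87 [ 147.7 -555.7  231.3] F [-0.6 -1.5  0.5] w -0.0
above 3.15 [ 633.7 -141.1  260. ] F [0.2 0.2 0.4] w 0.0
[-0.4214392   1.57040601 -1.97173975]
down 4.28 [ 633.7 -135.3  115.1] F [-0.  -0.3 -0. ] w -0.0
 4.38 [ 633.7 -135.2  115.2] F [ 0.2 -0.1  0.8] w -0.0
```

View pics/side1.png

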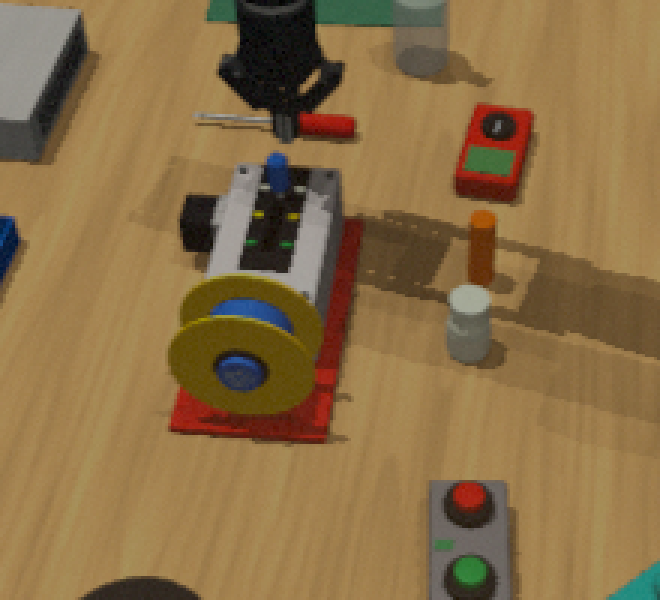

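View pics/top1.png

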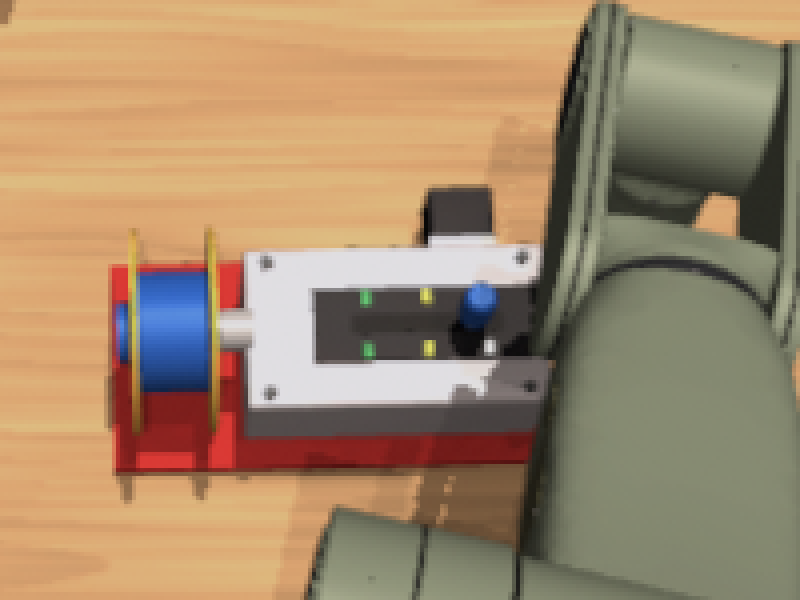

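The fingertips are shut behind the knob: side picture about (285,125), knob at (277,172). The arm is clear of everything, so I'll push along +y and watch the force.

Run:
```python
from h import *
import cv2
def X(y): return 630.8-0.0225*(y+77)
y=-108
bot.move_linear([X(y),y,113],rate=120);st()
for y in list(range(-98,-40,8))+list(range(-40,-12,3)):
    bot.move_linear([X(y),y,113],rate=60);s=st(y)
    if abs(s["contact_force"][1])>14 or (y>=-40 and abs(s["contact_force"][1])>9): break
cv2.imwrite("pics/top2.png",cv2.resize(bot.grab_frame("top")[:,:,::-1][100:250,280:480],(800,600)))
cv2.imwrite("pics/side2.png",cv2.resize(bot.grab_frame("side")[:,:,::-1][130:280,200:350],(600,600)))
```

```text
4.85 [ 631.6 -107.4  113.2] F [-1.3  0.2 -0.1] w -0.01
-98 5.17 [631.3 -97.8 113. ] F [ 0.4 -1.1 -0.3] w 0.0
-90 5.45 [631.1 -89.6 113. ] F [ 0.2  0.3 -0.1] w -0.0
-82 5.73 [630.9 -81.6 113. ] F [-0.5 -1.4  0.3] w 0.01
-74 6.02 [630.7 -73.4 113. ] F [ 1.4 -0.5  0.1] w -0.0
-66 6.3 [630.6 -66.1 113. ] F [-0.3 -1.8 -0.1] w 0.0
-58 6.58 [630.3 -57.3 113. ] F [ 0.2 -0.6  0.4] w -0.0
-50 6.87 [630.2 -49.3 113. ] F [-0.3 -0.2 -0.2] w -0.0
-42 7.15 [630.  -41.6 113. ] F [-0.5 -0.6 -0.2] w 0.0
-40 7.4 [629.9 -40.6 113.1] F [-0.6 -4.6  0.1] w 0.0
-37 7.65 [629.8 -36.8 113. ] F [ 0.4 -2.3  0.4] w 0.0
-34 7.9 [629.9 -33.1 113. ] F [ 0.2  1.  -0.1] w 0.0
-31 8.15 [629.8 -30.5 113. ] F [-0.2 -0.5 -0. ] w 0.0
-28 8.4 [629.7 -27.8 113. ] F [0.7 0.6 0.1] w 0.0
-25 8.65 [629.7 -26.6 113. ] F [ 0.1 -4.6 -0. ] w 0.0
-22 8.9 [629.7 -26.5 113.1] F [ -0.5 -13.1  -1.2] w -0.0
```

View pics/side2.png

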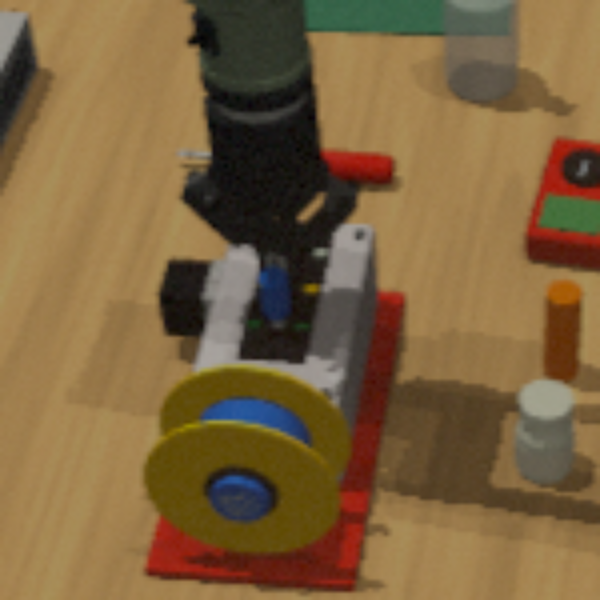

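Run:
```python
from h import *
import cv2
# unload, retreat, up
bot.move_linear([630.5,-60,113],rate=120);st()
bot.move_linear([630.5,-60,240],rate=250);s=st()
im=bot.grab_frame("side")[:,:,::-1];cv2.imwrite("pics/side3.png",cv2.resize(im[170:260,230:320],(600,600),interpolation=cv2.INTER_CUBIC))
h=cv2.cvtColor(np.ascontiguousarray(im),cv2.COLOR_BGR2HSV)[180:222,255:290]
m=cv2.inRange(h,(100,120,50),(125,255,255));n,l,t,c=cv2.connectedComponentsWithStats(m)
for i in range(1,n):
    if t[i][4]>20:p=c[i]+[255,180];print(t[i],p,ray("side",*p,124))
```

```text
9.47 [630.4 -59.9 112.9] F [ 0.4 -0.4  1. ] w -0.0
 10.12 [629.7 -59.3 238.7] F [ 0.4 -0.1 -0.3] w 0.0
[10 16  7 14 84] [268.20238095 202.48809524] [629.5 -12.2 124. ]
```

View pics/side3.png

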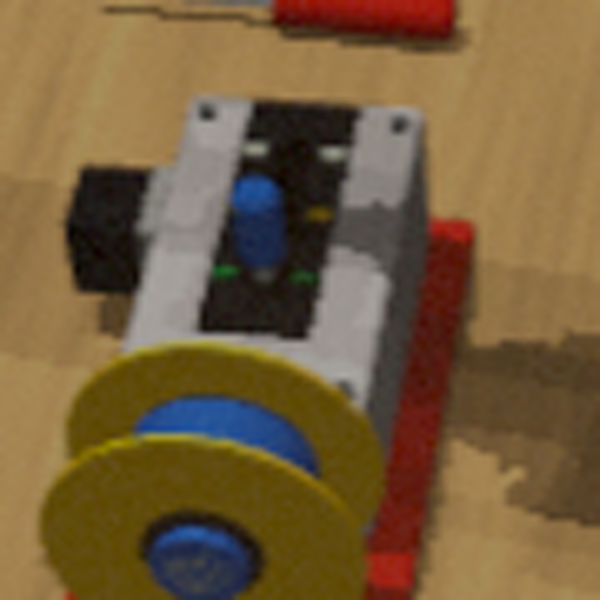

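The push stalled at TCP y = -26.5 with the force up to 13 N, and the lever stem stands between the green marks: crop (265,275), marks at (225,271) and (305,276). I'll move over the button and check the lever from the top camera with the arm out of the way.

Run:
```python
from h import *
import cv2
bot.move_pose([398,319,230],[0,np.pi/2,-np.pi/2+.115]);st()
im=np.ascontiguousarray(bot.grab_frame("top")[:,:,::-1]);cv2.imwrite("pics/top3.png",cv2.resize(im[145:225,310:425],(800,556),interpolation=cv2.INTER_CUBIC))
h=cv2.cvtColor(im,cv2.COLOR_BGR2HSV)[160:200,350:412]
m=cv2.inRange(h,(100,120,50),(125,255,255));n,l,t,c=cv2.connectedComponentsWithStats(m)
for i in range(1,n):
    if t[i][4]>20:p=c[i]+[350,160];print(t[i],p,ray("top",*p,126))
```

```text
11.81 [398.7 318.6 229.9] F [-0.1  0.1 -0.1] w 0.0
[19 12  9 11 75] [372.44       176.54666667] [628.9  -5.  126. ]
```

View pics/top3.png

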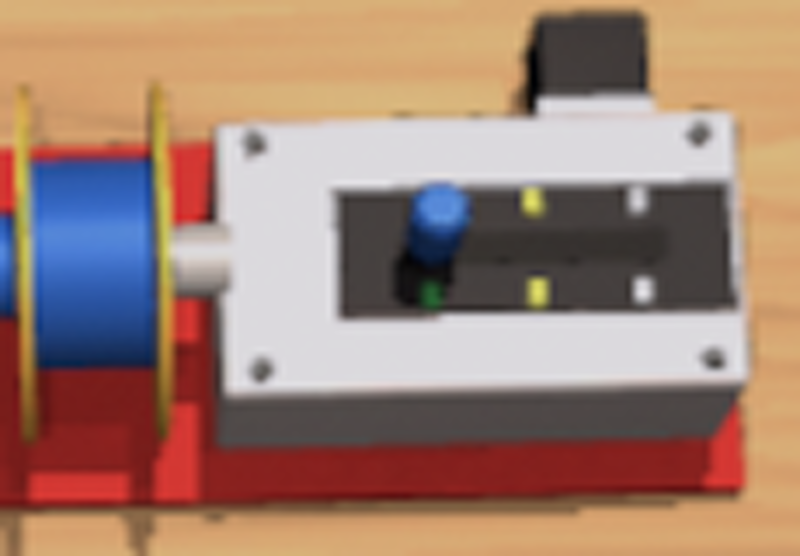

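The top view shows the knob at y = -5.0 and the green marks at -5.6, and the lever covers the upper green mark. With the 13 N stall, the lever is home. Next I press start.

Run:
```python
from h import *
import cv2
bot.move_linear([397.8,319,72],rate=150);st()
cv2.imwrite("pics/side4.png",cv2.resize(bot.grab_frame("side")[:,:,::-1][250:350,270:400],(780,600),interpolation=cv2.INTER_CUBIC))
```

```text
13.06 [398.4 319.4  72.7] F [ 0.2 -0.3  0.4] w -0.0
```

View pics/side4.png

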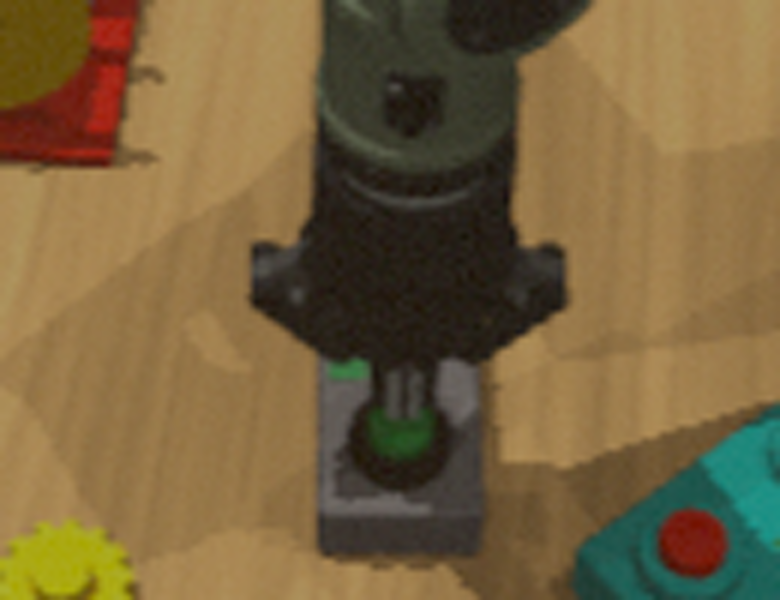

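The shut tips at (403,410) are centred over the green button at (400,435). I'll press in small steps.

Run:
```python
from h import *
z=64
while z>=46:
    bot.move_linear([397.8,319,z],rate=30);s=st(z)
    if s["contact_force"][2]>11: break
    z-=2 if z>58 else 1.5
bot.pause(.2);st("hold")
bot.move_linear([397.8,319,72],rate=60);st("released")
```

```text
64 13.53 [397.7 318.9  63.8] F [-0.9  0.7 -0.1] w -0.0
62 13.78 [397.7 319.   61.9] F [-0.6 -0.7  0.1] w -0.0
60 14.03 [398.  319.1  60.1] F [-0.2 -0.6  0.2] w -0.0
58 14.28 [398.  319.1  58.1] F [0.5 1.2 2.2] w 0.0
56.5 14.53 [398.  319.2  56.6] F [ 0.4 -0.   3.7] w -0.0
55.0 14.78 [398.  319.2  55.1] F [-0.1  0.3  3.9] w -0.0
53.5 15.03 [398.  319.1  54. ] F [-1.2 -0.5  7.8] w -0.0
52.0 15.28 [398.1 319.2  53.7] F [-2.2 -2.  17.3] w -0.0
hold 15.47 [398.1 319.2  53.8] F [-2.2 -1.9 17. ] w -0.0
released 15.96 [397.4 318.7  71.7] F [ 0.3  0.3 -0.2] w 0.0
```

The button bottomed out at z = 53.8 with 17 N, against 5 N for fully down. I'll retreat and check the scene.

Run:
```python
from h import *
import cv2
bot.move_linear([397.8,319,230],rate=200)
bot.move_pose([420,120,300],[0,np.pi/2,-np.pi/2+.1]);st()
t=np.ascontiguousarray(bot.grab_frame("top")[:,:,::-1]);s=np.ascontiguousarray(bot.grab_frame("side")[:,:,::-1])
cv2.imwrite("pics/top5.png",t);cv2.imwrite("pics/side5.png",s)
t0=cv2.imread("pics/top0.png")
for n,im,b in(("top",t,(236,262,255,282)),("top0",t0,(236,262,255,282)),("side",s,(322,352,308,338))):
    x0,x1,y0,y1=b;h=cv2.cvtColor(im,cv2.COLOR_BGR2HSV)[y0:y1,x0:x1]
    q,l,a,c=cv2.connectedComponentsWithStats(cv2.inRange(h,(45,120,40),(85,255,255)))
    print(n,[(c[i]+[x0,y0],a[i][4]) for i in range(1,q) if a[i][4]>30])
cv2.imwrite("pics/cmp5.png",np.hstack([t[140:300,200:440],t0[140:300,200:440]]).repeat(1,0))
```

```text
17.76 [419.8 120.5 299.1] F [ 0.6  0.5 -0.5] w 0.0
top [(array([247.02173913, 269.05434783]), np.int32(92))]
top0 [(array([247.02173913, 269.05434783]), np.int32(92))]
side [(array([336.21875   , 320.33333333]), np.int32(96))]
```

View pics/top5.png

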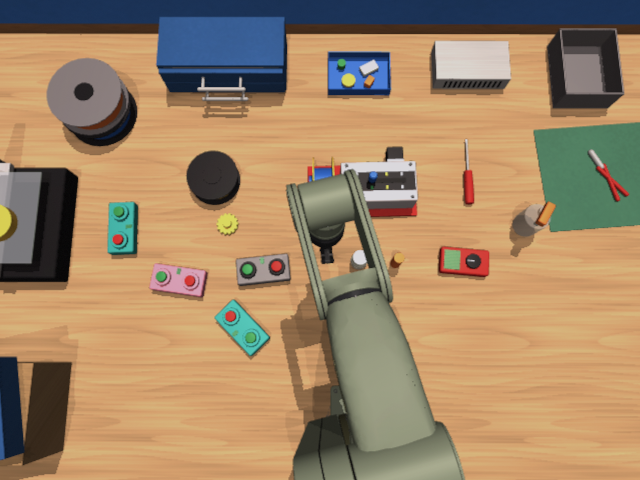

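View pics/side5.png

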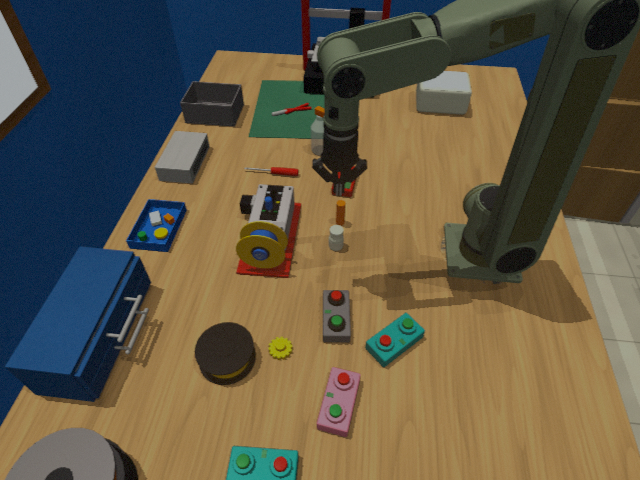

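The arm is clear of everything. The box sits at the same pixels as before, with green at (247,269). The knob is at the green marks, top (372,177), and the bystanders haven't moved. I'm handing in.

Run:
```python
from workcell import bot
print(bot.sign_off())
```

```text
the job is handed in; nothing more can be done
None
```

The winder is set to its fast gear and the start button was pressed and released. I handed the job in at about 18 s of the 37 s allowed.

- **Lever:** I pushed the blue lever with shut fingers until it stalled on a 13 N rise, above its 5–7 N humps. The top camera put the knob at y = -5.0 and the green marks at -5.6. The side camera put the knob at -12.2 and the marks at -10.5, within its few mm of error.
- **Start button:** After checking the lever, I pressed the green button on the grey box. It bottomed out 6 mm down, at z = 53.8, with 17 N, and I then lifted off.
- **Last pictures:** The green button is back at the same pixels as before the press, and the control box and bystanders look unmoved. I never touched the red button, and the arm ended clear of everything. No check failed.

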